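# Latch the accessory case's sprung hood half open

## Robot

A 7-joint arm with a two-finger parallel gripper is mounted at the origin on the work surface. World frame = base frame: x ahead of the robot, y to its left, z up, the work surface at z = 0. Lengths are in m, angles in rad, forces in N, time in s.
With the tool pointing down it reaches from about 0.425 to 0.875 m from the base axis. Payload 8.4 kg.
Tool frame: the origin (TCP) lies midway between the tips of the shut fingers; the grasp point (between the pads) lies 19 mm behind it; z points along the fingers, y is the line along which they close (so a half turn about z gives the same grasp; the last joint's range is limited). The gripper opens to 85 mm and grips with 20 to 120 N. Pads are 22 mm wide; open, the fingers measure 114 mm over their backs; the gripper's body (76 mm by 85 mm) begins 54 mm behind the grasp point. The pads swing forward as they close: fully open they stand 13 mm farther back than shut.
Start: joints at [1.113, 0.333, 0.04, 1.465, -0.013, 1.343, -0.059], TCP at [0.228, -0.609, 0.231] pointing down, gripper open.
Joint ranges: [-2.58, 2.58], [-0.38, 2.09], [-1.3, 1.39], [0.25, 2.4], [-1.5, 4.64], [0.08, 2.09], [-2.65, 2.65]. Speed limits (rad/s): [2.22, 2.22, 2.79, 2.79, 3.14, 3.14, 3.14].

## Interface

Orientations are given as a rotation vector (axis times angle).
In Python, from station import * gives the robot as it stands.
- The arm moves only by the tool play_rows, never from a script. Its argument "plan" is a list of rows, each a list of 6 numbers: the shift along the world's x, y, z each as a share of 0.04 m, from -1 to 1, then the turn, a rotation vector about the world's x, y, z each as a share of 0.08 rad, from -1 to 1. In form: [[tx, ty, tz, rx, ry, rz], ...]. A call has 1 to 8 rows; each row shifts and turns the commanded pose from where the row before left it; what a row does not reach is not made up. A row lasts 1/12 s, in which the tool goes at most 41.7 mm and 7.16 degrees, less where a joint would pass 70% of its speed; a pose out of reach is approached as far as the arm can. A call with a number of a shift or a turn outside -1 to 1 is refused whole. A call with a gripper value outside its range is refused whole. "jaw" is the gripper's target within -1 to 1 (fully open at 1, half-way at 0, shut at -1), set as the call begins (left out, the last holds). The fingers move at their own pace and stop on an object; "force" is the grip in N (left out, the last holds). Time passes only in rows, so rows that do not move let the fingers close. It gives the time, the measured TCP pose, the force, the opening and the grip force at its end, in the units of the state.
- read_state(): the state, without advancing time (a new reading comes with each control period).
- read_camera(name): name is "scene" or "top" or "wrist"; returns (picture, depth): 420x560x3 uint8, red, green, blue; 420x560 float32, m along the optical axis (not along the pixel's ray), 0 where there is no reading.
- calibration(name): a dict with "intrinsics" (3x3 intrinsics, pixels), "camera_from_world" (4x4, takes a point from world to camera coordinates); the wrist camera has in their place "hand_eye" (4x4, takes a point from camera to tool coordinates, whose origin is the TCP and whose axes are the flange's). Camera axes: x right, y down, z forward; pixel columns grow to the right and rows downward; lengths in m; the calibration is good to about 2 mm. A picture is of the moment at which its call begins: read the wrist's pose just before it. calibration takes no time and is no camera call.
- close_job(): hands the job in; it is judged then, once.
The state is a dict: "clock": time; "joint_positions": joint angles; "joint_velocities": joint speeds; "tau": joint torques, N m; "tcp_pos": TCP position; "orientation": TCP orientation; "wrist_force": force on the tool from outside, world axes, zero at the start; "moment": the same for the moment, N m; "opening": finger opening in m; "finger_force": force on a finger pad.
Only numpy, scipy, OpenCV 4.12 (cv2) and the standard library are available. Lean on these libraries where they do the work, as an engineer would, in place of code of your own. Each camera call takes 0.05 s, during which the arm holds its last target. There are 200 camera calls.

## Task

Get the white accessory case on the yellow step stool ready for putting the guard comb away: with the fingertips push its blue sprung hood back, past the stop pin, then let go so that it springs back and latches on the pin, half open. Pick nothing up, and leave the clipper, guard comb, tin and grey cover where they lie.

Things in the scene. Friction and masses are not known exactly. Their poses are not given: they have to be found in the camera images.
- stool: yellow plastic step stool, fixed; top 340 x 540 mm (x by y), 140 mm above the work surface. Origin at the centre of its underside, z up.
- case: white accessory case, 210 x 136 x 30 mm (x, y, z), fixed on the stool. Origin: centre of its underside, at the stool's top. Its x is the way the hood is pushed open, towards the bare deck and low grey end stop; z up. Flat deck 30 mm above the origin; a well in it (x -82 to -5, y -40 to 40 mm) is uncovered as the hood moves.
- hood_push (a point): centre of the hood's upright near face, the face to push on (it looks along the case's -x); moves with the hood. The hood is a solid blue block 90 mm long (case x), 92 wide (y), 32 tall, on the deck; the point is 16 mm above the deck, 16 below the hood's top. Shut, the face is 15 mm inside the case's near edge.
- hood (a joint): travel of the hood along case +x, m: 0 shut, 0.066 end stop. A spring draws it shut: 2.5 N at 0, 6.5 N at the end (1 to 2 N more while it lifts the pin, 0.010 to 0.042). Pushed beyond 0.042 the pin drops behind its tooth; let go then, it returns and is held at 0.042 (half open). Let go sooner, it springs shut. 0.050 to 0.062 is safely past the pin; the end stop does no harm.
- stop_pin (a joint): lift of the sprung steel stop pin (8 mm thick, red head 16 mm across) in m: 0 down, about 0.009 while the hood's tooth passes under it. It works by itself and need not be touched.
- pin_place (a point): point on the deck straight below the stop pin, at case x 30, y 52 mm. The red head's top is 48 mm above it when down. A grey bracket round the pin (case x 17 to 43, y 47 to 68 mm) stands 36 mm above the deck.
- clipper_mid (a point): centre of the loose black hair clipper, about 180 x 46 x 38 mm, lying on the stool along its x. Leave alone.
- guard_mid (a point): centre of the loose green guard comb, 57 x 46 x 22 mm, on the stool. Leave alone.
- tin_mid (a point): centre of the loose round aluminium tin, 62 mm across, 28 mm tall, on the stool. Leave alone.
- cover_mid (a point): centre of the loose grey hard-silicone clipper cover, 62 x 54 x 32 mm, on the stool. Leave alone.

How it is judged:
By the outcome, as a careful person would: the job done as asked, in the order asked, and still so for the second after the job is handed in, with the robot touching nothing.
It also fails if it takes over 32 s, if anything falls off the work surface, if the arm or the gripper's body presses on something with over 40 N, if the wrist force passes 120 N, or if a joint passes its speed limit or range.

## Working session

There is one attempt and no reset: what is moved stays moved. The work goes in short steps, Python scripts to look and compute and a tool call to move; the robot and the scene stay as the last step left them, time stands still between calls to the robot, and variables do not carry over. Pictures are saved under pics/ and viewed, at most 10 in all, crops included, and the job is handed in when it is done.

Besides the shell and the picture viewer there is one more tool, called after ">>>" in YAML: its name, and indented under it one key for each argument. play_rows: Moves the arm, as the interface text tells. Shift numbers are shares of 0.04 m and turn numbers shares of 0.08 rad, none past 1 either way. Its arguments: {"type":"object","properties":{"plan":{"type":"array","items":{"type":"array","items":{"type":"number"}}},"jaw":{"type":"number"},"force":{"type":"number"}},"required":["plan"]}

```bash
mkdir -p pics; python3 - <<'E'
from station import *
import cv2,numpy as np
s=read_state(); print(s['clock'],s['tcp_pos'],s['orientation'],s['opening'],s['wrist_force'])
for n in ['scene','top']:
    p,d=read_camera(n); cv2.imwrite(f'pics/{n}0.png',p[:,:,::-1]); np.savez(f'{n}0.npz',p=p,d=d)
    c=calibration(n); print(np.round(c['intrinsics'],1).tolist(),np.round(c['camera_from_world'],3).tolist())
E
```

```text
0.0 [ 0.22807655 -0.60820124  0.23042549] [-3.08964630e+00 -5.60355414e-01  6.06373987e-04] 0.0855797617845957 [-0.12327117 -0.22038621 -0.50518864]
[[408.2, 0.0, 278.6], [0.0, 408.2, 206.5], [0.0, 0.0, 1.0]] [[-0.727, 0.686, -0.015, 0.397], [0.44, 0.449, -0.777, -0.187], [-0.526, -0.572, -0.629, 1.333], [0.0, 0.0, 0.0, 1.0]]
[[455.2, 0.0, 281.5], [0.0, 455.2, 209.6], [0.0, 0.0, 1.0]] [[-0.02, -1.0, 0.013, 0.056], [-0.992, 0.018, -0.126, 0.604], [0.126, -0.015, -0.992, 0.927], [0.0, 0.0, 0.0, 1.0]]
```

View pics/top0.png

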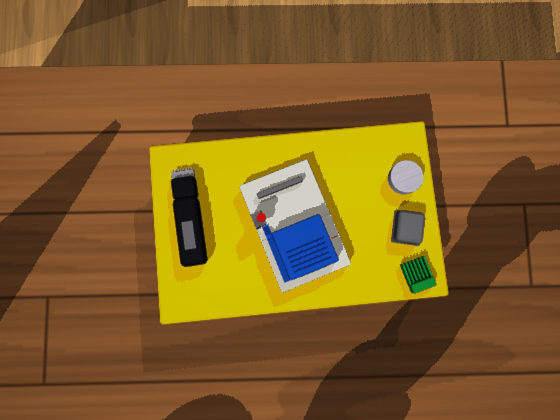

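View pics/scene0.png

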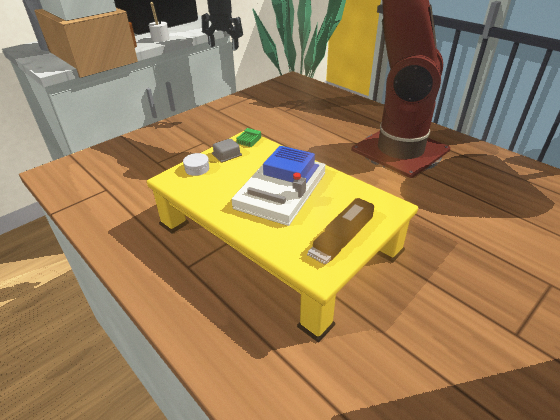

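The top view shows the shut blue hood at about (303,247), the red pin at (262,216), the end stop at (282,186). The clipper is on the left, with tin, cover and comb at the right, all clear of the case. Next I measure the case axis and the hood's top.

```bash
cat > h.py <<'E'
import cv2,numpy as np
from station import calibration
def world(n,d):
    c=calibration(n);K=c['intrinsics'];T=np.linalg.inv(c['camera_from_world'])
    v,u=np.mgrid[:420,:560]
    P=np.stack([(u-K[0,2])/K[0,0]*d,(v-K[1,2])/K[1,1]*d,d],-1)
    return P@T[:3,:3].T+T[:3,3]
def blue(p):
    h=cv2.cvtColor(p,cv2.COLOR_RGB2HSV); return (abs(h[...,0].astype(int)-115)<12)&(h[...,1]>120)&(h[...,2]>50)
def rect(q):
    c,s,a=cv2.minAreaRect((q*1000).astype(np.float32)); return np.round(c,1),np.round(s,1),round(a,2)
E
python3 - <<'E'
from h import *
for n in ['top','scene']:
    z=np.load(n+'0.npz');p,d=z['p'],z['d'];W=world(n,d);ok=d>0
    b=blue(p)&ok
    Z=W[...,2]
    print(n,'blue z pct',np.percentile(Z[b],[5,25,50,75,95]).round(4))
    t=b&(abs(Z-np.percentile(Z[b],75))<.006); print('hood top',t.sum(),rect(W[t][:,:2]))
    hsv=cv2.cvtColor(p,cv2.COLOR_RGB2HSV)
    c=ok&(W[...,2]>.158)&(np.linalg.norm(W[...,:2]-W[t][:,:2].mean(0)-[.03,.01],axis=-1)<.17)
    _,L,st,_=cv2.connectedComponentsWithStats(c.astype(np.uint8)); v,u=np.argwhere(t).mean(0).astype(int)
    print('case',rect(W[L==L[v,u]][:,:2]))
    r=ok&((hsv[...,0]<6)|(hsv[...,0]>174))&(hsv[...,1]>170)&(hsv[...,2]>100)&(Z>.19)&(Z<.25)
    print('pin',r.sum(),W[r].mean(0).round(4), Z[r].max())
    y=ok&(abs(hsv[...,0].astype(int)-27)<5)&(hsv[...,1]>200)&(Z>.12)&(Z<.16);print('stool z',np.median(Z[y]))
E
```

```text
top blue z pct [0.1721 0.1997 0.2011 0.2022 0.2036]
hood top 2671 (array([518.4,   7.6]), array([89.4, 91.5]), 21.05)
case (array([560.7,  23.5]), array([209.9, 136.2]), 20.97)
pin 65 [0.5695 0.0829 0.2178] 0.22042886340693446
stool z 0.13923163078016065
scene blue z pct [0.1979 0.1992 0.2    0.2007 0.2017]
hood top 808 (array([518.3,  10.5]), array([91.7, 90.4]), 20.96)
case (array([561.6,  25.9]), array([211.2, 137.3]), 20.85)
pin 33 [0.5715 0.0861 0.2151] 0.2180433449654079
stool z 0.12144703532397572
```

Case and hood sizes match (210×136, 90×92, pin offset agrees). The yaw is 21°, the face centre is about (0.476,-0.007,0.186), and tool x already points at about 20.5°. I'll approach with the fingers shut.

>>> play_rows:
  plan:
    - [0.4,0.8,0.12,0,0,0]
    - [0.4,0.8,0.12,0,0,0]
    - [0.4,0.8,0.12,0,0,0]
    - [0.4,0.8,0.12,0,0,0]
    - [0.4,0.8,0.12,0,0,0]
    - [0.4,0.8,0.12,0,0,0]
    - [0.4,0.8,0.12,0,0,0]
    - [0.4,0.8,0.12,0,0,0]
  jaw: -1

```text
clock: 0.77
tcp_pos: [0.3565, -0.3508, 0.2697]
orientation: [-3.091, -0.56, 0.001]
wrist_force: [0.9, -0.8, -0.2]
opening: 0.0003
finger_force: 0.0
```

>>> play_rows:
  plan:
    - [0.24,0.96,0,0,0,0]
    - [0.24,0.96,0,0,0,0]
    - [0.24,0.96,0,0,0,0]
    - [0.24,0.96,0,0,0,0]
    - [0.24,0.96,0,0,0,0]
    - [0.24,0.96,0,0,0,0]
    - [0.24,0.96,0,0,0,0]
    - [0.24,0.96,0,0,0,0]

```text
clock: 1.43
tcp_pos: [0.4328, -0.0435, 0.2697]
orientation: [3.091, 0.56, 0.0]
wrist_force: [0.6, -0.1, 0.3]
opening: -0.0
finger_force: 0.0
```

>>> play_rows:
  plan:
    - [0.05,0.5,0,0,0,0.1]
    - [0,0,-0.5,0,0,0]
    - [0,0,-0.5,0,0,0]
    - [0,0,-0.3,0,0,0]
    - [0,0,0,0,0,0]

```text
clock: 1.85
tcp_pos: [0.4333, -0.0252, 0.2151]
orientation: [-3.087, -0.573, 0.006]
wrist_force: [-0.4, -0.4, 0.4]
opening: -0.0001
finger_force: 0.0
```

>>> play_rows:
  plan:
    - [0,0,-0.4,0,0,0]
    - [0,0,-0.4,0,0,0]
    - [0,0,0,0,0,0]

```text
clock: 2.1
tcp_pos: [0.4337, -0.0255, 0.1839]
orientation: [-3.088, -0.572, 0.005]
wrist_force: [-0.0, 0.1, 1.1]
opening: 0.0002
finger_force: 0.0
```

```bash
python3 - <<'E'
from station import *
import cv2
p,d=read_camera('scene'); q=read_camera('wrist')[0]
cv2.imwrite('pics/a.png',cv2.hconcat([cv2.resize(p[100:260,180:400],(400,300)),cv2.resize(q,(400,300))])[:,:,::-1])
E
```

```text
(no output)
```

View pics/a.png

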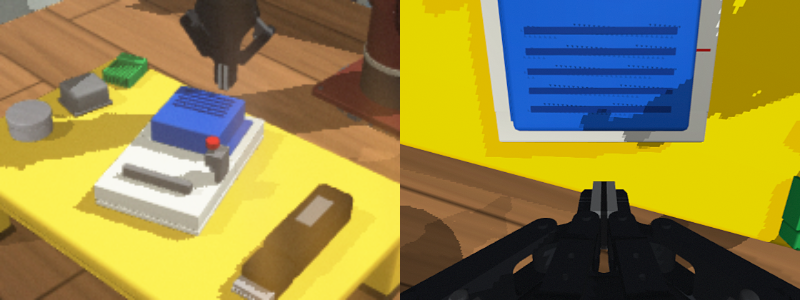

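The fingertips are centred in front of the hood face and clear of it, so I advance to contact.

>>> play_rows:
  plan:
    - [0.235,0.09,-0.08,0,0,0]
    - [0.235,0.09,0,0,0,0]
    - [0.235,0.09,0,0,0,0]
    - [0.12,0.045,0,0,0,0]
    - [0.12,0.045,0,0,0,0]
    - [0,0,0,0,0,0]

```text
clock: 2.7
tcp_pos: [0.4735, -0.0107, 0.1827]
orientation: [-3.089, -0.573, 0.0]
wrist_force: [-2.0, -1.4, 1.4]
opening: -0.0
finger_force: 1.2
```

>>> play_rows:
  plan:
    - [0.14,0.054,0,0,0,0]
    - [0.14,0.054,0,0,0,0]
    - [0.14,0.054,0,0,0,0]
    - [0.14,0.054,0,0,0,0]
    - [0.14,0.054,0,0,0,0]
    - [0.14,0.054,0,0,0,0]
    - [0.14,0.054,0,0,0,0]
    - [0,0,0,0,0,0]

```text
clock: 3.37
tcp_pos: [0.5121, 0.004, 0.1824]
orientation: [3.089, 0.573, -0.002]
wrist_force: [-4.9, -2.3, 3.8]
opening: 0.0002
finger_force: 2.5
```

```bash
cat > m.py <<'E'
from station import *
from h import *
p,d=read_camera('top');W=world('top',d);b=blue(p)&(d>0)&(abs(W[...,2]-.202)<.007)
ax=np.array([.934,.358]);q=(W[b][:,:2]-[.5607,.0235])@ax
print('hood far edge travel',np.percentile(q,99.5)-np.percentile(np.array([0]),50), rect(W[b][:,:2]))
z=np.load('top0.npz');W0=world('top',z['d']);b0=blue(z['p'])&(z['d']>0)&(abs(W0[...,2]-.202)<.007)
q0=(W0[b0][:,:2]-[.5607,.0235])@ax
print('travel by far edge',np.percentile(q,99.5)-np.percentile(q0,99.5)); s=read_state();print(s['tcp_pos'],s['wrist_force'])
E
python3 m.py
```

```text
hood far edge travel 0.04895350428860881 (array([578. ,  52.2]), array([ 65.2, 123.1]), 63.42)
travel by far edge 0.05000905756407023
[0.51180916 0.00391574 0.18242414] [-5.24289448 -1.68380132  3.49986325]
```

>>> play_rows:
  plan:
    - [0.1,0.038,0,0,0,0]
    - [0.1,0.038,0,0,0,0]
    - [0,0,0,0,0,0]
    - [0,0,0,0,0,0]

```text
clock: 3.75
tcp_pos: [0.5194, 0.0068, 0.1824]
orientation: [3.089, 0.573, -0.002]
wrist_force: [-5.2, -2.9, 3.3]
opening: 0.0001
finger_force: 2.8
```

```bash
python3 m.py
```

```text
hood far edge travel 0.05635172303033058 (array([585.1,  56. ]), array([ 61.6, 121.2]), 65.01)
travel by far edge 0.057407276305791996
[0.5193522  0.00678424 0.18242297] [-5.27817937 -1.72422016  2.83699951]
```

The hood is at about 57 mm, within the safe band. I back off gently along -x, staying over the deck height.

>>> play_rows:
  plan:
    - [-0.1,-0.038,0,0,0,0]
    - [-0.1,-0.038,0,0,0,0]
    - [-0.1,-0.038,0,0,0,0]
    - [-0.1,-0.038,0,0,0,0]
    - [-0.14,-0.054,0,0,0,0]
    - [-0.2,-0.076,0,0,0,0]
    - [-0.23,-0.09,0,0,0,0]
    - [-0.23,-0.09,0,0,0,0]

```text
clock: 4.47
tcp_pos: [0.4712, -0.0114, 0.1825]
orientation: [-3.089, -0.573, -0.001]
wrist_force: [0.1, -0.5, 0.9]
opening: -0.0001
finger_force: 0.0
```

>>> play_rows:
  plan:
    - [-0.46,-0.18,0,0,0,0]
    - [-0.3,-0.12,0,0,0,0]
    - [0,0,0.5,0,0,0]
    - [0,0,0.8,0,0,0]
    - [0,0,0.8,0,0,0]
    - [0,-0.8,0,0,0,0]
    - [0,-0.8,0,0,0,0]
    - [0,0,0,0,0,0]

```text
clock: 5.13
tcp_pos: [0.4407, -0.0934, 0.2669]
orientation: [3.089, 0.562, 0.001]
wrist_force: [-0.8, 0.2, -0.9]
opening: -0.0
finger_force: 0.0
```

```bash
python3 m.py; python3 - <<'E'
from station import *
import cv2
p=read_camera('scene')[0]; q=read_camera('top')[0]
cv2.imwrite('pics/b.png',cv2.hconcat([cv2.resize(p[100:260,180:400],(400,300)),cv2.resize(q,(400,300))])[:,:,::-1])
E
```

```text
hood far edge travel 0.04046866377233106 (array([557. ,  24.2]), array([91.2, 94.6]), 20.63)
travel by far edge 0.04152421704779248
[ 0.44073053 -0.0904566   0.26652297] [0.205017   0.76740524 0.22794229]
```

View pics/b.png

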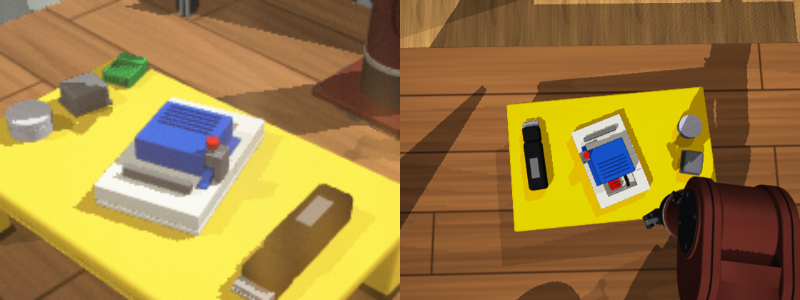

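The hood is latched at about 42 mm with the well half uncovered. The other items lie where they were and the robot is clear, so I hand in.

```bash
python3 -c "
from station import *
print(close_job())"
```

```text
the job is handed in; nothing more can be done
None
```

I pushed the hood back to about 57 mm and let it go; it sprang back and latched on the pin, measuring about 41.5 mm (half open), with nothing else disturbed, and I handed the job in after about 5 s of robot time.

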